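# Push the spout home in a table-top water filter and open its tap

## Task

The new table-top water filter wants its spout: lift the chrome spout out of the packing tray and press its straight tail down into the filter's push-fit socket, through the tight seal, until it sits firmly home on the stop, with its outlet over the drip tray; press it home by feel, do not ram it (the plastic cracks above 30 N). Only when the spout is home, turn the blue tap lever a quarter turn to fully open, then let go of everything. Leave the glass on the drip tray and the other things on the table as they stand.

Things in the scene. Friction and masses are not known exactly. Their poses are not given: they have to be found in the camera images.
- spout: Loose chrome spout: bent rigid tube, 12 mm diameter, about 90 g. Origin: centre of the tail's tip (square cut, 0.8 mm edge break); z runs up the straight tail, the bend goes over to its -x. Plain tube to z = 68 mm, grip sleeve to 94, top of bend 115. Starts upright in the tray, tip 8 mm above the table, its lowest 42 mm loose in a hole: lift it straight out.
- spout_grip (a point): Middle of the spout's square dark grey grip sleeve (16 x 16 mm, faces along the spout's x and y, 26 mm high), on the tail's axis, 83 mm above the tip; the bent tube tops it by 32 mm. Take it from above, the fingers closing along the spout's y, one each side of the bent tube's plane.
- spout_outlet (a point): Lower end of the spout's outlet, 85 mm out on the spout's -x side, 76 mm above the tip's level. At the start it rests on the tray's ledge.
- filter: Table-top water filter, fixed, its origin 2 to 12 mm above the table (levelling feet). White deck 170 (x) by 330 mm (y), top 55 mm above the origin, which is under the deck's centre; front = its -x. Cartridge, 60 mm diameter, along y at the back (axis x = +45, top 122 mm above the origin). Spout socket at x = -40, y = +75 mm; tap pivot at x = -40, y = -85 mm.
- collet: Dark collet ring, 27 mm diameter, at the mouth of the push-fit socket; origin: centre of the mouth, 91 mm above the filter's origin, z up. Bore 13 mm with only a 0.7 mm lead-in: a tube over 2 mm off-centre rides on the flat ring and must be shifted by feel until it drops in. Two rings of sprung pads 10 and 19 mm down grip the tube: 2 to 5 N past the first, 7 to 14 N past both.
- stop: The hard stop (seat washer) deep in the bore, unseen: its face lies somewhere 27.5 to 34.5 mm below the mouth, differently each time, so only feel tells. Origin: on the bore's axis, 31 mm below the mouth. The spout is home when its tip stands on the face: there the force climbs steeply within a fraction of a mm. Over 30 N from the spout on stop or collet ring does damage. Home, the spout stays by itself.
- drip (a point): Point of the drip tray under the spout's outlet, 11.5 mm above the filter's origin, 85 mm from the socket's axis towards the filter's -x. A glass stands about there. With the spout in the socket and its -x pointing along the filter's -x, the outlet is over this point.
- valve (a joint): Angle of the tap lever about its upright pivot: 0 shut (lever points to the filter's front, -x), 1.57 rad fully open, against a stop (lever points to the filter's -y, away from the spout). Opens anticlockwise seen from above, starts at 0 to 0.2, stays where it is left. Turning takes 0.12 N m (about 3 N at 45 mm).
- valve_pivot (a point): On the lever's pivot axis, 82 mm above the filter's origin (2 mm below the lever's top).
- valve_tip (a point): Top of the lever close to its free end, 60 mm from the pivot axis. The lever is a blue bar 12 mm wide and 18 mm high, 66 to 84 mm above the filter's origin, 62 mm long from the axis; its hub is 28 mm in diameter.
- tray: The packing tray of grey-brown moulded pulp, fixed, 185 mm (x) by 150 mm (y), rim 34 mm high; origin under its centre. The round holder of the spout (44 mm in diameter, 50 mm high, hole 14 mm wide) is at x = +45 mm; the ledge under the outlet (30 x 34 mm, 84 mm high) at x = -43 mm.
- glass: Drinking glass, 62 mm in diameter, 85 mm high, standing on the drip tray, 10 mm above the filter's origin (its own origin is under its foot). To be left alone.
- elbow: Small white pipe elbow, 22 mm thick, 35 mm high, lying spare in the packing tray; origin under its foot. To be left alone.
- mug: Blue mug, 82 mm in diameter, 95 mm high, on the table; origin under its foot. To be left alone.
- pills: Orange tablet jar with a white cap, 54 mm in diameter, 92 mm high, on the table; origin under its foot. To be left alone.
- jar: Amber glass jar with a red cap, 68 mm in diameter, 120 mm high, on the table; origin under its foot. To be left alone.

How it is judged:
On the way, in this order (a step that is already met when the one before it is completed fails the run):
1. the spout is pressed home on the stop of the socket (with 7 N or more), upright, outlet over the drip tray, with the tap still shut (z of spout in the frame of collet below -0.026 m and horizontal distance between spout and collet below 0.003 m and angle between spout's own z axis and vertical below 0.07 rad and horizontal distance between spout_outlet and drip below 0.025 m and contact force between spout and stop above 7 N and value of joint valve below 0.35 rad), for 0.1 s.
2. the tap lever is turned fully open (value of joint valve above 1.45 rad), for 0.2 s.
At the end, for the whole second after the job is handed in: The spout is still in the socket where it was pressed home (tip 26 mm or more below the mouth; the stop lies at 27.5 to 34.5 mm), within 3 mm of the socket's axis and 0.07 rad of upright, its outlet within 25 mm horizontally of the drip point; the tap lever is past 1.45 rad; all at rest and let go (z of spout in the frame of collet below -0.026 m and horizontal distance between spout and collet below 0.003 m and angle between spout's own z axis and vertical below 0.07 rad and horizontal distance between spout_outlet and drip below 0.025 m and value of joint valve above 1.45 rad and linear speed of spout below 0.02 m/s and velocity of joint valve below 0.05 rad/s); the robot touches nothing.
It fails at once if the spout is pressed on the stop or on the collet ring with more than 30 N (contact force between spout and stop above 30 N or contact force between spout and collet above 30 N).
It fails at once if the tap is opened (over 0.4 rad) while the spout is not home (value of joint valve above 0.4 rad and z of spout in the frame of collet above -0.025 m).
It fails at once if the glass, mug, tablet jar, amber jar (over 30 mm) or elbow (over 40 mm) is displaced, or one of them but the elbow tips over (0.5 rad) (distance of any of glass, mug, pills, jar from where it was at the start of the episode above 0.03 m or distance of elbow from where it was at the start of the episode above 0.04 m or angle between any of glass, mug, pills, jar's own z axis and vertical above 0.5 rad).
It also fails if it takes over 72 s, if anything falls off the work surface, if the arm or the gripper's body presses on something with over 40 N, if the wrist force passes 120 N, or if a joint passes its speed limit or range.

## Robot

A 6-joint arm with a two-finger parallel gripper is mounted at the origin on the work surface. World frame = base frame: x ahead of the robot, y to its left, z up, the work surface at z = 0. Lengths are in m, angles in rad, forces in N, time in s.
With the tool pointing down it reaches from about 0.275 to 0.875 m from the base axis. Payload 12.5 kg.
Tool frame: the origin (TCP) lies midway between the tips of the shut fingers; the grasp point (between the pads) lies 19 mm behind it; z points along the fingers, x is the direction in which the jaws open and shut, and the axes are right-handed (so a half turn about z gives the same grasp; the last joint's range is limited). The gripper opens to 85 mm and grips with 20 to 120 N. Pads are 22 mm wide; open, the fingers measure 114 mm over their backs; the gripper's body (76 mm by 85 mm) begins 54 mm behind the grasp point. The pads swing forward as they close: fully open they stand 13 mm farther back than shut.
Start: joints at [1.258, 0.351, 1.652, -0, 1.139, -0.085], TCP at [0.124, 0.536, 0.231] pointing down, gripper open.
Joint ranges: [-2.75, 2.75], [-0.79, 2.1], [0.01, 2.65], [-1.57, 4.71], [0.07, 3.14], [-2.87, 2.87]. Speed limits (rad/s): [2.22, 2.22, 2.79, 3.14, 3.14, 3.14].

## Interface

Orientations are given as a 3x3 rotation matrix whose columns are the frame's x, y, z axes.
In Python, from station import robot, solve_ik, readout, imaging gives the robot as it stands. The module is installed in compiled form; this text tells all that it offers. Calls block until the motion is done:
- robot.move_pose(position, orientation): joint-space move of the TCP to a pose.
- robot.move_straight(position, velocity=0.15, ori=None): straight line of the TCP; ori=None keeps the orientation; velocity is the mean speed in m/s.
- robot.movej(angles): joint-space move.
- robot.command_gripper(opening): finger opening in m; the grip force is fixed at half the most; returns when the fingers have stopped.
- robot.sleep(seconds).
- solve_ik(position, orientation): joint angles nearest the present ones, or None.
- readout.get_state(): the state.
- imaging.get_image(name): name is "scene" or "top" or "wrist"; returns (picture, depth): 420x560x3 uint8, red, green, blue; 420x560 float32, m along the optical axis (not along the pixel's ray), 0 where there is no reading.
- imaging.camera_model(name): a dict with "fov_y" (degrees; the focal length in pixels is half the picture's height over the tangent of half this angle, whatever the lens; pixels are square), "cx", "cy" (the principal point, pixels), "R" (3x3) and "t" (3): a world point X has camera coordinates R X + t. Camera axes: x right, y down, z forward; pixel columns grow to the right and rows downward; lengths in m; the calibration is good to about 2 mm. A picture is of the moment at which its call begins: read the wrist's pose just before it. camera_model takes no time and is no camera call; for the wrist camera it gives the pose at the moment of the call.
A pose or a line that the arm cannot do raises robot.PlanningError and nothing moves.
- robot.sign_off(): hands the job in, once; it reports no verdict.
The state is a dict: "time_s": time; "q": joint angles; "qd": joint speeds; "effort": joint torques, N m; "eef_pos": TCP position; "orientation": TCP orientation; "wrist_force": force on the tool from outside, world axes, zero at the start; "torque": the same for the moment, N m; "finger_gap": finger opening in m.
Only numpy, scipy, OpenCV 4.12 (cv2) and the standard library are available. Lean on these libraries where they do the work, as an engineer would, in place of code of your own. Each camera call takes 0.05 s, during which the arm holds its last target. There are 200 camera calls.

## Working session

There is one attempt and no reset: what is moved stays moved. The work goes in short steps, each a Python script; the robot and the scene stay as the last script left them, time stands still between calls to the robot, and variables do not carry over. Pictures are saved under pics/ and viewed, about 8 in all and at most 12, crops included, and the job is handed in when it is done.

```bash
mkdir -p pics; cat > h.py <<'E'
import numpy as np, cv2
from station import robot, solve_ik, readout, imaging
def cam(n):
    m=imaging.camera_model(n); im,d=imaging.get_image(n); return im,d,m
def cloud(d,m):
    f=210/np.tan(np.radians(m["fov_y"])/2)
    v,u=np.mgrid[0:420,0:560]
    P=np.stack([(u-m["cx"])/f*d,(v-m["cy"])/f*d,d],-1)
    return (P-np.array(m["t"]))@np.array(m["R"])
def proj(X,m):
    f=210/np.tan(np.radians(m["fov_y"])/2)
    c=np.array(m["R"])@X+np.array(m["t"]); return c[:2]/c[2]*f+[m["cx"],m["cy"]]
E
python3 - <<'E'
from h import *
s=readout.get_state(); print({k:np.round(v,3) for k,v in s.items()})
for n in("top","scene"):
    im,d,m=cam(n); np.savez(n+"0.npz",im=im,d=d,P=cloud(d,m)); print(n,m)
    cv2.imwrite(f"pics/{n}0.png",im[:,:,::-1])
E
```

```text
{'time_s': np.float64(0.0), 'q': array([ 1.258,  0.351,  1.652,  0.   ,  1.139, -0.085]), 'qd': array([ 0.   ,  0.001, -0.   , -0.003,  0.002, -0.001]), 'effort': array([ 1.0000e-03, -5.0610e+01, -2.9141e+01, -0.0000e+00,  4.0000e-03,
        0.0000e+00]), 'eef_pos': array([0.124, 0.535, 0.231]), 'orientation': array([[ 0.226,  0.974, -0.   ],
       [ 0.974, -0.226, -0.001],
       [-0.001, -0.   , -1.   ]]), 'wrist_force': array([-0.797,  0.509,  0.419]), 'torque': array([ 0.031, -0.024,  0.065]), 'finger_gap': np.float64(0.085)}
top {'fov_y': 57.17366144672107, 'cx': 283.5645108091111, 'cy': 217.47701321261246, 'R': array([[-0.01908247, -0.99980166,  0.00570079],
       [-0.99057006,  0.01813195, -0.135802  ],
       [ 0.1356717 , -0.00823847, -0.9907196 ]]), 't': array([0.01021812, 0.54562044, 1.25711138])}
scene {'fov_y': 47.50021068895097, 'cx': 272.345707858919, 'cy': 210.97703299456606, 'R': array([[ 0.05162594,  0.99852299, -0.0169292 ],
       [ 0.57157451, -0.04344401, -0.81939929],
       [-0.8189245 ,  0.03262596, -0.57297313]]), 't': array([-0.0184555 , -0.2188681 ,  1.79027412])}
```

View pics/top0.png

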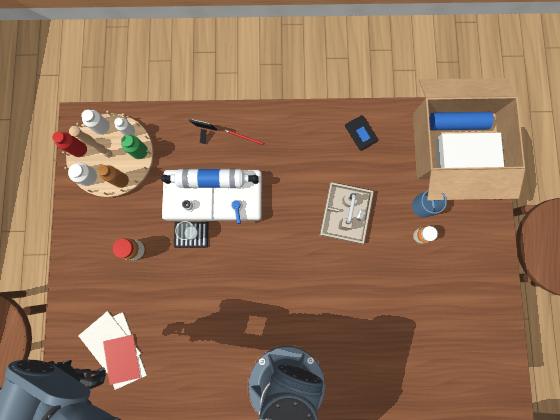

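View pics/scene0.png

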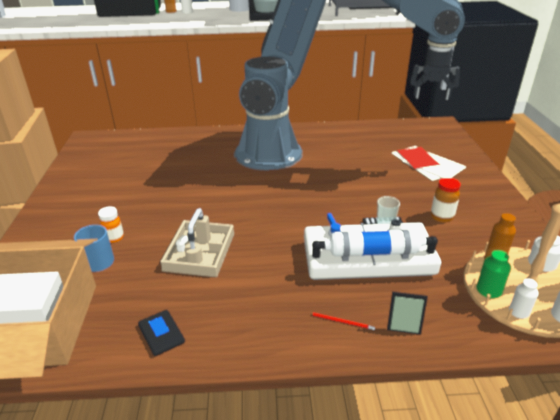

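Top view: filter deck at about (212,195), collet (187,205), tap lever (237,208), glass (185,232), tray (348,212) with the spout in it. Next I'll get rough positions from the depth and take close wrist views.

```bash
python3 - <<'E'
from h import *
z=np.load("top0.npz");P=z["P"]
for n,(u,v) in dict(collet=(187,205),lever=(237,208),trayc=(348,212),sp1=(353,197),sp2=(348,222),glass=(185,232),deck=(225,207)).items(): print(n,P[v,u].round(3))
print(imaging.camera_model("wrist"))
s=readout.get_state();R0=np.array(s["orientation"]);m=imaging.camera_model("wrist")
Rc=np.array(m["R"]);C=-Rc.T@np.array(m["t"]);print("cam in tool",R0.T@(C-s["eef_pos"]),(R0.T@Rc.T).round(3))
D=np.array([[0,1,0],[1,0,0],[0,0,-1.]])
for x in(0.3,0.45,0.5):
  for y in (-.19,.27):
    for zz in (.3,.4): print(x,y,zz,solve_ik([x,y,zz],D))
E
```

```text
collet [0.585 0.311 0.092]
lever [0.573 0.151 0.086]
trayc [ 0.565 -0.223  0.007]
sp1 [ 0.596 -0.221  0.117]
sp2 [ 0.518 -0.203  0.108]
glass [0.505 0.335 0.016]
deck [0.581 0.194 0.058]
{'fov_y': 62.916308378554085, 'cx': 279.7614959045106, 'cy': 204.46758599142132, 'R': array([[ 2.25448621e-01,  9.74254760e-01, -7.62129838e-04],
       [ 9.20908285e-01, -2.12848478e-01,  3.26532473e-01],
       [ 3.17963598e-01, -7.43181476e-02, -9.45185677e-01]]), 't': array([-0.5490218 , -0.04319226,  0.38083254])}
cam in tool [-0.00056973 -0.08370682 -0.14281629] [[ 1.     0.     0.   ]
 [-0.     0.945  0.327]
 [-0.    -0.327  0.945]]
0.3 -0.19 0.3 [-6.95893495e-01 -1.02277530e-01  1.99854843e+00 -4.44089210e-16
  1.24532176e+00 -2.26668982e+00]
0.3 -0.19 0.4 [-6.95893495e-01 -1.67668098e-01  1.81548680e+00 -4.44089210e-16
  1.49377395e+00 -2.26668982e+00]
0.3 0.27 0.3 [ 6.17348100e-01  5.36607957e-04  1.90208089e+00 -4.44089210e-16
  1.23897516e+00 -9.53448226e-01]
0.3 0.27 0.4 [ 6.17348100e-01 -6.45049536e-02  1.72576952e+00 -4.44089210e-16
  1.48032808e+00 -9.53448226e-01]
0.45 -0.19 0.3 [-4.
[... 184 characters left out ...]
140e+00 -2.06565198e+00]
0.45 0.27 0.3 [ 4.51695539e-01  2.40393468e-01  1.62751560e+00 -4.44089210e-16
  1.27368359e+00 -1.11910079e+00]
0.45 0.27 0.4 [ 4.51695539e-01  1.83912513e-01  1.46071263e+00 -4.44089210e-16
  1.49696751e+00 -1.11910079e+00]
0.5 -0.19 0.3 [-4.50191761e-01  2.59839235e-01  1.60230972e+00 -4.44089210e-16
  1.27944370e+00 -2.02098809e+00]
0.5 -0.19 0.4 [-4.50191761e-01  2.04443479e-01  1.43573115e+00 -4.44089210e-16
  1.50141802e+00 -2.02098809e+00]
0.5 0.27 0.3 [ 4.13210457e-01  3.24038889e-01  1.51612269e+00 -4.44089210e-16
  1.30143107e+00 -1.15758587e+00]
0.5 0.27 0.4 [ 4.13210457e-01  2.72605536e-01  1.34951275e+00 -4.44089210e-16
  1.51947437e+00 -1.15758587e+00]
```

```bash
python3 - <<'E'
from h import *
D=np.array([[0,1,0],[1,0,0],[0,0,-1.]])
for n,p in(("filt",[.53,.24,.30]),("tray",[.53,-.22,.28])):
    robot.move_pose(p,D); robot.sleep(.3)
    im,d,m=cam("wrist"); np.savez(n+".npz",im=im,d=d,P=cloud(d,m),**{k:np.array(v) for k,v in m.items()})
    cv2.imwrite(f"pics/{n}.png",im[:,:,::-1]); print(readout.get_state()["time_s"],readout.get_state()["eef_pos"],readout.get_state()["wrist_force"])
E
```

```text
2.2917 [0.52987667 0.2402426  0.29997844] [ 0.89565323 -0.92735906 -0.08467376]
4.325 [ 0.53012437 -0.21971399  0.28003625] [-0.01147704  0.85835632 -0.41243999]
```

View pics/filt.png

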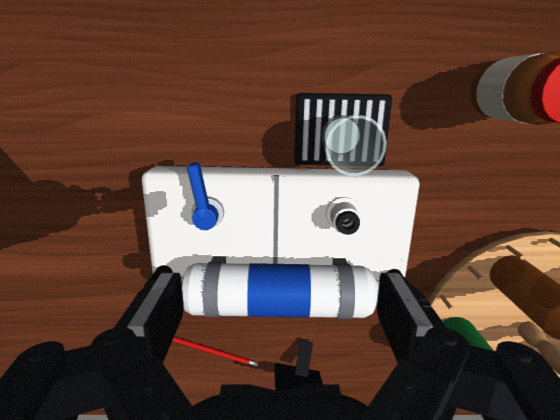

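View pics/tray.png

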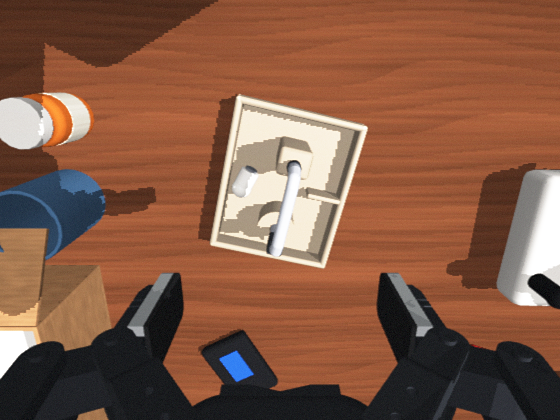

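Filter view: lever from pivot (205,215) to tip (194,167), collet mouth (346,222), glass (352,145). Tray view: the spout tail and sleeve are at about (275,245) and the outlet is on the ledge at (294,165), towards the robot. Now the fits.

```bash
cat > fit.py <<'E'
from h import *
def rect(pts):
    (c,s,a)=cv2.minAreaRect((pts*1000).astype(np.float32)); return np.round(c,1),np.round(s,1),round(a,2)
if __name__=="__main__":
    z=np.load("filt.npz");P=z["P"];im=z["im"].astype(int);H=P[...,2]
    u=np.arange(560)[None,:];v=np.arange(420)[:,None]
    white=(im.min(-1)>150)
    dk=white&(H>.05)&(H<.075)&(v>160)&(v<275)&(u>135)&(u<430); print("deckz",np.median(H[dk]))
    k=cv2.morphologyEx(dk.astype(np.uint8),cv2.MORPH_OPEN,np.ones((3,3)))>0
    print("deck",rect(P[k][:,:2]))
    # tray fit of edges: print cart
    for z0,z1 in((.088,.092),(.092,.096),(.096,.1),(.1,.104),(.104,.11)):
        c=(abs(u-346)<25)&(abs(v-218)<25)&(H>z0)&(H<z1); print("coll",z0,c.sum(),P[c].mean(0) if c.any() else "", P[c].min(0)if c.any() else "",P[c].max(0)if c.any() else "")
    bl=(im[...,2]-im[...,0]>70)&(u>170)&(u<230)&(v>150)&(v<240)&(H>.06)
    Q=P[bl];print("lever",len(Q),np.percentile(Q[:,2],[50,95])); t=Q[Q[:,2]>np.percentile(Q[:,2],95)-.005]; print(rect(t[:,:2]))
    ct=(H>.11)&(H<.145)&(v>250)&(v<325)&(u>180)&(u<380); print("cart",H[ct].max(),rect(P[ct][:,:2]))
    z=np.load("tray.npz");P=z["P"];H=P[...,2]
    rim=(H>.029)&(H<.039)&(u>200)&(u<380)&(v>80)&(v<280);print("tray",rect(P[rim][:,:2]),P[...,2][rim].mean())
    hi=(H>.06)&(u>200)&(u<380)&(v>80)&(v<280)
    for a in range(136,262,3):
        r=hi[a]; 
        if r.any(): print(a,u[0][r].min(),u[0][r].max(),P[a][r].mean(0).round(4),"zmax",H[a][r].max().round(4))
    cv2.imwrite("pics/c1.png",cv2.resize(np.hstack([np.load("tray.npz")["im"][130:280,210:360],np.load("filt.npz")["im"][130:280,280:430]])[:,:,::-1],(800,400),interpolation=cv2.INTER_CUBIC))
E
python3 fit.py
```

```text
deckz 0.05784765726434803
deck (array([605.4, 240.2]), array([324. , 126.1]), 88.5)
coll 0.088 76 [0.58407263 0.31274312 0.0899295 ] [0.57343719 0.30103957 0.08805866] [0.59742443 0.32998275 0.09189449]
coll 0.092 316 [0.58828195 0.31413014 0.09381954] [0.57570955 0.30153608 0.09200656] [0.60161771 0.32676867 0.09595962]
coll 0.096 0   
coll 0.1 0   
coll 0.104 0   
lever 1035 [0.08653556 0.08802107]
(array([513.2, 177.3]), array([ 51.7, 175.8]), 63.53)
cart 0.12658157125715375 (array([671.9, 240.1]), array([218.3,  56. ]), 89.49)
tray (array([ 561.6, -215.6]), array([150.3, 184.6]), 77.06) 0.03372712792884461
136 373 373 [ 0.4463 -0.2203  0.4228] zmax 0.4228
139 322 322 [ 0.4463 -0.2203  0.4228] zmax 0.4228
142 215 215 [ 0.4463 -0.2203  0.4228] zmax 0.4228
145 234 296 [ 0.5006 -0.2122  0.0893] zmax 0.4228
148 280 353 [ 0.5016 -0.2063  0.1001] zmax 0.4228
151 279 311 [ 0.5077 -0.205   0.0821] zmax 0.0853
154 208 313 [ 0.507  -0.2059  0.1016] zmax 0.4228
157 278 312 [ 0.5115 -0.205   0.0936] zmax 0.4228
160 263 311 [ 0.5126 -0.2067  0.1025] zmax 0.4228
163 251 310 [ 0.5167 -0.2074  0.
[... 912 characters left out ...]
8
220 247 289 [ 0.5573 -0.2173  0.1434] zmax 0.4228
223 245 288 [ 0.5602 -0.2182  0.1432] zmax 0.4228
226 276 356 [ 0.5526 -0.2185  0.1681] zmax 0.4228
229 211 287 [ 0.5719 -0.2206  0.1292] zmax 0.4228
232 270 286 [ 0.5826 -0.2221  0.1118] zmax 0.1239
235 269 285 [ 0.5847 -0.223   0.1141] zmax 0.125
238 226 284 [ 0.5732 -0.2236  0.1463] zmax 0.4228
241 267 284 [ 0.5906 -0.2245  0.1154] zmax 0.1238
244 267 283 [ 0.5931 -0.2249  0.117 ] zmax 0.1241
247 266 282 [ 0.5878 -0.2254  0.1345] zmax 0.4228
250 266 281 [ 0.6    -0.2264  0.1163] zmax 0.1224
253 216 358 [ 0.5859 -0.2262  0.1503] zmax 0.4228
256 274 297 [ 0.5661 -0.2237  0.1937] zmax 0.4228
259 251 346 [ 0.4463 -0.2203  0.4228] zmax 0.4228
```

View pics/c1.png

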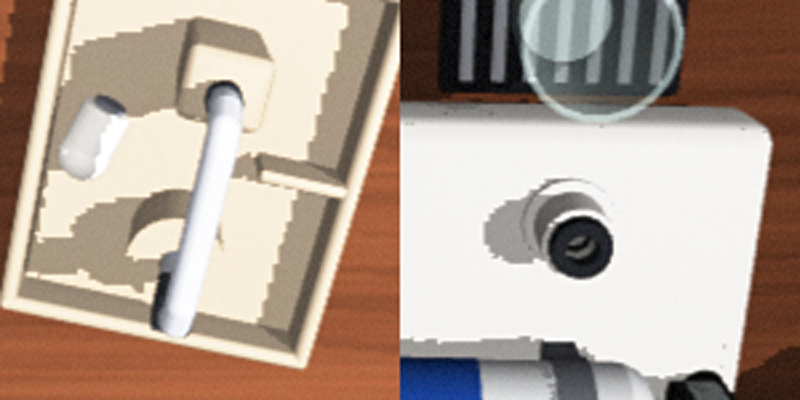

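```bash
cat >> h.py <<'E'
def rotd(phi): # tool down, camera toward +sx of a frame yawed phi; jaws along its y
    c,s=np.cos(phi),np.sin(phi); sx=np.array([c,s,0]);sy=np.array([-s,c,0])
    return np.stack([-sy,-sx,[0,0,-1.]],1)
def st(k="wrist_force",n=5,dt=.02):
    a=[]
    for _ in range(n): a.append(readout.get_state()[k]); robot.sleep(dt)
    return np.mean(a,0)
E
python3 - <<'E'
from h import *
z=np.load("filt.npz");P=z["P"];im=z["im"].astype(int);H=P[...,2];d=z["d"]
u=np.arange(560)[None,:];v=np.arange(420)[:,None]
bl=(im[...,2]-im[...,0]>70)&(u>170)&(u<230)&(v>150)&(v<235)&(H>.08)&(H<.095)&(d>0)
Q=P[bl][:,:2]; print("lever z",np.median(P[bl][:,2]),len(Q),Q.min(0),Q.max(0))
print(cv2.minAreaRect((Q*1000).astype(np.float32)), cv2.fitLine((Q*1000).astype(np.float32),cv2.DIST_L2,0,.01,.01).ravel())
hub=Q[Q[:,0]>.555]; print("end",Q[Q[:,0]<Q[:,0].min()+.008].mean(0)); print([ (round(x,3),Q[abs(Q[:,0]-x)<.0015][:,1].min().round(4),Q[abs(Q[:,0]-x)<.0015][:,1].max().round(4)) for x in np.arange(.52,.6,.004) if (abs(Q[:,0]-x)<.0015).any()])
phi=np.radians(-12.94); g=np.array([.6055,-.2257]); R=rotd(phi)
robot.move_pose([*g,.20],R); print(readout.get_state()["q"].round(2),readout.get_state()["time_s"])
im,d,m=cam("wrist"); np.savez("tray2.npz",im=im,d=d,P=cloud(d,m)); cv2.imwrite("pics/tray2.png",im[:,:,::-1])
for zz in(.008,.05,.102,.123): print(zz,proj(np.array([*g,zz]),m).round(1))
o=g-.085*np.array([np.cos(phi),np.sin(phi)]);print(proj(np.array([*o,.084]),m))
E
```

```text
lever z 0.08665720116055796 941 [0.52488351 0.14134786] [0.59902853 0.1683852 ]
((561.9185791015625, 154.91004943847656), (74.20388793945312, 26.52460479736328), 0.5055587887763977) [9.8953134e-01 1.4431831e-01 5.6602563e+02 1.5301720e+02]
end [0.52883669 0.14740632]
[(np.float64(0.524), np.float64(0.1455), np.float64(0.1499)), (np.float64(0.528), np.float64(0.1413), np.float64(0.152)), (np.float64(0.532), np.float64(0.1422), np.float64(0.1525)), (np.float64(0.536), np.float64(0.1429), np.float64(0.1534)), (np.float64(0.54), np.float64(0.1436), np.float64(0.1537)), (np.float64(0.544), np.float64(0.1439), np.float64(0.1541)), (np.float64(0.548), np.float64(0.1441), np.float64(0.1552)), (np.float64(0.552), np.float64(0.1447), np.float64(0.1555)), (np.float64(0.556), np.float64(0.1455), np.float64(0.1561)), (np.float64(0.56), np.float64(0.1465), np.float64(0.1569)), (np.float64(0.564), np.float64(0.1473), np.float64(0.1574)), (np.float64(0.568), np.float64(0.1477), np.float64(0.1579)), (np.float64(0.572), np.float64(0.1488), np.float64(0.1587)), (np.float64(0.576), np.float64(0.1463), np.float64(0.1648)), (np.float64(0.58), np.float64(0.1434), np.float64(0.1671)), (np.float64(0.584), np.float64(0.1424), np.float64(0.1682)), (np.float64(0.588), np.float64(0.1419), np.float64(0.1682)), (np.float64(0.592), np.float64(0.1424), np.float64(0.1677)), (np.float64(0.596), np.float64(0.1468), np.float64(0.1647))]
[-0.43  0.56  1.41  0.    1.17  1.37] 7.1917
0.008 [279.2 175.5]
0.05 [279.1 187.1]
0.102 [279.  206.5]
0.123 [278.9 216.7]
[279.03757901 291.46450471]
```

View pics/tray2.png

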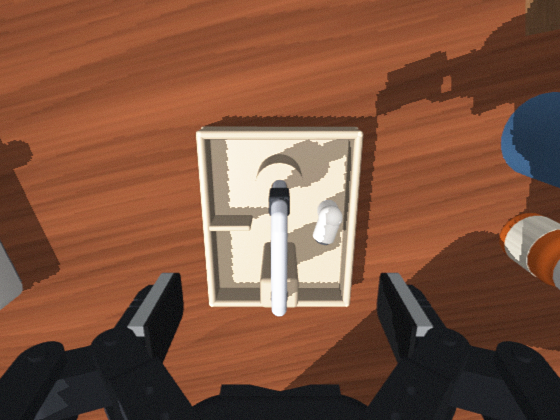

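Spout and sleeve are centred at column 279 as predicted (sleeve about (279,203)). Now the grasp.

```bash
python3 - <<'E'
from h import *
g=[.6055,-.2257]; phi=np.radians(-12.94)
f0=st(); robot.move_straight([*g,.071],.12); f1=st(n=3)
robot.command_gripper(0.0); s=readout.get_state(); print("gap",s["finger_gap"],"F",f0,f1,st(n=3),s["eef_pos"])
robot.move_straight([*g,.13],.08); f2=st(); robot.move_straight([*g,.21],.15)
print("lifted",st(),"gap",readout.get_state()["finger_gap"],readout.get_state()["time_s"],f2)
R=rotd(-.012); c=np.array([.5885,.3141])
robot.move_pose([.5885,.3141,.205],R); print(st(n=10),readout.get_state()["q"].round(2))
robot.move_straight([.5885,.3141,.178],.1); robot.sleep(.2)
print(readout.get_state()["time_s"],readout.get_state()["eef_pos"], "tip z", .178-.063)
im,d,m=cam("wrist"); np.savez("ov.npz",im=im,d=d,P=cloud(d,m)); 
cv2.imwrite("pics/ov.png",cv2.resize(im[100:330,150:410,::-1],None,fx=2.5,fy=2.5,interpolation=cv2.INTER_CUBIC))
for zz in(.095,.115): print(zz,proj(np.array([.5885,.3141,zz]),m).round(1))
E
```

```text
gap 0.015399746098846943 F [ 0.21674798 -0.05725826  0.26522787] [ 0.06990001 -0.74219438  0.19319965] [-0.44287794  0.68317585  2.61345484] [ 0.60561558 -0.22567296  0.07116944]
lifted [-0.14171761 -0.0977615  -1.51106891] gap 0.01510895990889358 11.0333 [ 0.31324886  0.06104279 -1.21327785]
[ 0.12874146 -0.34173115 -1.03862846] [ 0.42  0.59  1.35 -0.    1.21  2.  ]
13.7667 [0.58877857 0.31419515 0.17871438] tip z 0.11499999999999999
0.095 [279.1 213.6]
0.115 [279.  224.4]
```

View pics/ov.png

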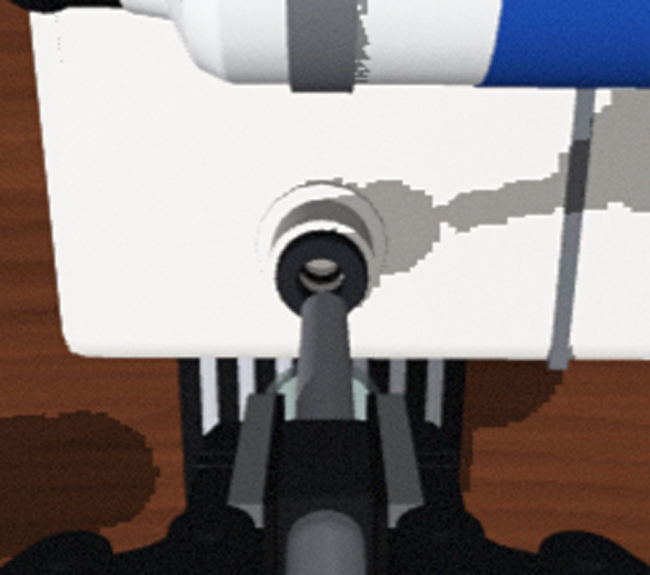

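```bash
python3 - <<'E'
from h import *
from scipy.optimize import least_squares
z=np.load("ov.npz");P=z["P"];d=z["d"];H=P[...,2];im=z["im"].astype(int)
u=np.arange(560)[None,:];v=np.arange(420)[:,None]
t=(d>0)&(abs(u-279)<20)&(v>205)&(v<275)&(H>.117)&(H<.168)
for a in range(212,268,5):
    r=t[a]; 
    if r.any(): i=np.where(r)[0]; print(a,i.min(),i.max(),P[a,(i.min()+i.max())//2].round(4))
Q=P[t]
def res(p): # axis point at z=.14, tilt
    x=p[0]+p[2]*(Q[:,2]-.14);y=p[1]+p[3]*(Q[:,2]-.14); return np.hypot(Q[:,0]-x,Q[:,1]-y)-.006
r=least_squares(res,[.5885,.3141,0,0],loss="soft_l1",f_scale=.001);print("tube axis",r.x.round(4),len(Q),np.abs(r.fun).mean())
print("tip xy",r.x[:2]+r.x[2:]*(.115-.14))
k=(d>0)&(im.max(-1)<70)&(abs(u-279)<25)&(v>185)&(v<232)&(H>.086)&(H<.1)
print("ring z",np.percentile(H[k],[5,50,95]),k.sum(),P[k].min(0),P[k].max(0))
q=P[k][:,:2]
h=cv2.convexHull((q*1000).astype(np.float32));print(cv2.minEnclosingCircle(h),cv2.fitEllipse(h))
for a in range(188,226,2): print(a,im[a,279].sum()//3,d[a,279].round(4),P[a,279].round(4))
print(im[209,255:305].sum(-1)//3)
E
```

```text
217 276 282 [0.5946 0.314  0.1176]
222 271 287 [0.5949 0.314  0.1267]
227 270 288 [0.5946 0.314  0.134 ]
232 270 288 [0.5946 0.314  0.1414]
237 269 289 [0.5952 0.3139 0.1496]
242 269 289 [0.5947 0.3139 0.1548]
247 269 289 [0.5944 0.3139 0.1603]
252 269 290 [0.5943 0.3139 0.1659]
257 268 290 [0.5947 0.3139 0.172 ]
262 291 291 [0.5893 0.3079 0.1671]
tube axis [ 0.5888  0.3139 -0.0031 -0.0054] 751 0.00016563222111937585
tip xy [0.588841   0.31408129]
ring z [0.08945256 0.093512   0.09480667] 686 [0.57925561 0.30191816 0.0860515 ] [0.60273668 0.32696083 0.09569334]
((590.3036499023438, 314.3099365234375), 13.154520988464355) ((590.07568359375, 314.49969482421875), (25.191484451293945, 26.066726684570312), 151.7741241455078)
188 202 0.2443 [0.6049 0.314  0.0868]
190 244 0.2447 [0.6034 0.314  0.0869]
192 54 0.2424 [0.6027 0.314  0.0895]
194 18 0.2405 [0.602  0.314  0.0918]
196 37 0.2394 [0.601  0.314  0.0933]
198 42 0.239 [0.5998 0.314  0.0941]
200 42 0.2403 [0.598  0.314  0.0933]
202 35 0.2408 [0.5965 0.3141 0.0933]
204 154 0.2735 [0.5847 0.3143 0.0628]
206 154 0.2744 [0.5829 0.3143 0.0625]
208 99 0.2727 [0.5819 0.3143 0.0646]
210 30 0.2642 [0.5833 0.3143 0.0732]
212 17 0.2611 [0.5829 0.3143 0.0766]
214 102 0.259 [0.5822 0.3143 0.079 ]
216 90 0.2553 [0.5821 0.3143 0.0829]
218 74 0.2156 [0.5951 0.314  0.1205]
220 74 0.2123 [0.5951 0.314  0.124 ]
222 75 0.2097 [0.5949 0.314  0.1267]
224 79 0.206 [0.5951 0.314  0.1306]
[242 244 242 242 220 117  45  42  39  44  38  38  41  34  37  51  34  17
   8  25  43  71  93  99  96 100  64  34  19  10  19  65  52  42  38  42
  40  36  39  40  28  33 129 154 152 148 147 162 168 169]
```

Tip at (0.5888, 0.3141), collet at about (0.5887, 0.3143), so they're aligned within 1 mm. Guarded insertion.

```bash
cat > ins.py <<'E'
from h import *
def run(x,y,zc,b,zend,lim,step,v=.02):
    """step down until force rise over bias > lim; returns last commanded z"""
    log=[]
    while zc>zend:
        zc-=step; robot.move_straight([x,y,zc],v)
        f=st(n=3,dt=.01)-b; e=readout.get_state()["eef_pos"]; log.append((zc,e[2],f))
        print(f"{zc:.4f} {e[2]:.4f} F {f.round(1)}")
        if f[2]>lim: print("LIMIT"); break
    return zc,log
E
python3 - <<'E'
from ins import *
x,y=.5886,.3142
robot.move_straight([x,y,.166],.08); robot.sleep(.2); b=st(n=12); np.save("b.npy",b); print(b,readout.get_state()["time_s"])
zc,_=run(x,y,.166,b,.150,6,.0015)
print(readout.get_state()["time_s"])
E
```

```text
[ 0.29115858 -0.05392273 -1.18937542] 14.5167
0.1645 0.1644 F [-0.6 -0.5 -0.1]
0.1630 0.1629 F [-0.9  0.2  0.1]
0.1615 0.1614 F [-0.8 -0.1  0.3]
0.1600 0.1599 F [ 0.   0.2 -0.1]
0.1585 0.1584 F [-0.  -0.3  0.2]
0.1570 0.1569 F [ 0.2  0.3 -0.3]
0.1555 0.1554 F [-0.2  0.2 -0.1]
0.1540 0.1539 F [ 0.8  1.  -0.2]
0.1525 0.1524 F [ 0.7  1.2 -0.5]
0.1510 0.1509 F [ 0.6  1.3 -0.8]
0.1495 0.1495 F [ 0.4  1.4 -0. ]
17.5417
```

```bash
python3 - <<'E'
from ins import *
x,y=.5886,.3142; b=np.load("b.npy")
zc,_=run(x,y,.1495,b,.1315,15.5,.001)
print(readout.get_state()["time_s"],readout.get_state()["finger_gap"])
E
```

```text
0.1485 0.1486 F [0.3 1.9 0.8]
0.1475 0.1476 F [0.6 2.3 2.7]
0.1465 0.1464 F [1.4 3.9 1.5]
0.1455 0.1455 F [1.5 4.3 2.3]
0.1445 0.1444 F [0.9 4.4 2.6]
0.1435 0.1434 F [1.3 4.2 2.6]
0.1425 0.1423 F [1.1 5.6 2.1]
0.1415 0.1414 F [1.5 4.7 3. ]
0.1405 0.1405 F [1.6 4.5 4.3]
0.1395 0.1397 F [1.3 4.3 6. ]
0.1385 0.1389 F [0.6 4.8 7.1]
0.1375 0.1380 F [0.6 4.7 7.6]
0.1365 0.1370 F [0.3 5.  8.1]
0.1355 0.1360 F [0.6 4.8 7.8]
0.1345 0.1350 F [0.5 5.1 7.9]
0.1335 0.1340 F [0.8 5.1 7.6]
0.1325 0.1330 F [0.5 5.1 7.9]
0.1315 0.1321 F [0.5 4.9 8.5]
22.4917 0.015096758297116047
```

```bash
python3 - <<'E'
from ins import *
x,y=.5886,.3145; b=np.load("b.npy")
zc,_=run(x,y,.1315,b,.1200,19,.0004,.01)
robot.sleep(.4); print("hold",st(n=10)-b,readout.get_state()["eef_pos"],readout.get_state()["time_s"],readout.get_state()["finger_gap"])
E
```

```text
0.1311 0.1319 F [-0.4  3.7 10.7]
0.1307 0.1317 F [-0.6  3.8 12.1]
0.1303 0.1313 F [-0.6  3.2 12. ]
0.1299 0.1310 F [-0.5  3.7 12.6]
0.1295 0.1306 F [-0.4  3.5 11.6]
0.1291 0.1301 F [-0.4  3.6 11.3]
0.1287 0.1297 F [-0.1  4.1 11.7]
0.1283 0.1293 F [-0.5  3.7 11.7]
0.1279 0.1289 F [-0.3  4.2 11.2]
0.1275 0.1284 F [-0.1  4.2 10.9]
0.1271 0.1280 F [-0.4  4.3 10.6]
0.1267 0.1278 F [-0.6  4.1 12.2]
0.1263 0.1273 F [-0.8  3.9 12. ]
0.1259 0.1269 F [ 0.   3.5 11.6]
0.1255 0.1265 F [-0.3  4.1 11.1]
0.1251 0.1261 F [ 0.2  4.  11.3]
0.1247 0.1256 F [-0.3  4.  11.1]
0.1243 0.1252 F [-0.4  4.4 11.2]
0.1239 0.1248 F [ 0.   4.5 11. ]
0.1235 0.1245 F [-0.5  3.7 11.7]
0.1231 0.1241 F [-0.1  4.5 12.3]
0.1227 0.1237 F [-0.3  3.9 10.9]
0.1223 0.1233 F [-0.2  3.8 10.7]
0.1219 0.1231 F [-0.5  3.8 12.6]
0.1215 0.1230 F [-1.4  3.  15.2]
0.1211 0.1230 F [-1.7  3.4 17.9]
0.1207 0.1229 F [-3.   3.2 20.3]
LIMIT
hold [-3.16900509  2.84524157 20.07058013] [0.5892726  0.31473826 0.1229081 ] 30.4833 0.015104301958014502
```

Stop reached (TCP 0.1230, force climbs from 11 to 20 N without travel). A touch more, hold, relax, release, then view.

```bash
python3 - <<'E'
from ins import *
x,y=.5886,.3145; b=np.load("b.npy")
zc=.1207
for _ in range(4):
    if (st(n=4,dt=.01)-b)[2]>23.5: break
    zc-=.0003; robot.move_straight([x,y,zc],.01); print(zc,(st(n=4,dt=.01)-b).round(1))
robot.sleep(.4); print("hold",st(n=8)-b,readout.get_state()["eef_pos"])
robot.move_straight([x,y,.1225],.01); print("relaxed",st()-b,readout.get_state()["eef_pos"])
robot.command_gripper(.05); robot.sleep(.2); print(readout.get_state()["finger_gap"],st())
e=readout.get_state()["eef_pos"]; robot.move_straight([e[0],e[1],.225],.1); 
robot.move_pose([.545,.20,.225],rotd(.1)); robot.sleep(.2)
im,d,m=cam("wrist"); np.savez("af.npz",im=im,d=d,P=cloud(d,m)); cv2.imwrite("pics/af.png",im[:,:,::-1]); print(readout.get_state()["time_s"])
P=cloud(d,m);H=P[...,2];i=im.astype(int)
bl=(i[...,2]-i[...,0]>70)&(H>.08)&(H<.095)&(d>0)&(abs(P[...,0]-.56)<.06)&(abs(P[...,1]-.155)<.06)
Q=(P[bl][:,:2]*1000).astype(np.float32); L=Q[Q[:,0]<572]; print("lever",len(Q),Q.min(0),Q.max(0),cv2.fitLine(L,cv2.DIST_L2,0,.01,.01).ravel())
s=(H>.15)&(H<.19)&(d>0)&(abs(P[...,0]-.55)<.09)&(abs(P[...,1]-.315)<.04)
q=P[s]; print("spout top",len(q),np.percentile(q[:,2],98) if len(q) else 0, cv2.fitLine((q[:,:2]*1000).astype(np.float32),cv2.DIST_L2,0,.01,.01).ravel() if len(q) else 0)
E
```

```text
0.12040000000000001 [-3.5  2.2 22.4]
0.12010000000000001 [-3.9  2.  24.7]
hold [-4.19613507  2.18419387 24.46888409] [0.58938787 0.31476449 0.12289157]
relaxed [1.02325768 4.94630536 8.20059491] [0.58891345 0.31459035 0.12301282]
0.049951237533916976 [ 0.22140921 -0.25247822  0.02737648]
34.8583
lever 1616 [525.84375 140.87593] [600.0846  168.95482] [9.8633462e-01 1.6475444e-01 5.4968982e+02 1.5011075e+02]
spout top 3645 0.17563770367057582 [ 9.9990880e-01 -1.3505632e-02  5.5576202e+02  3.1231036e+02]
```

View pics/af.png

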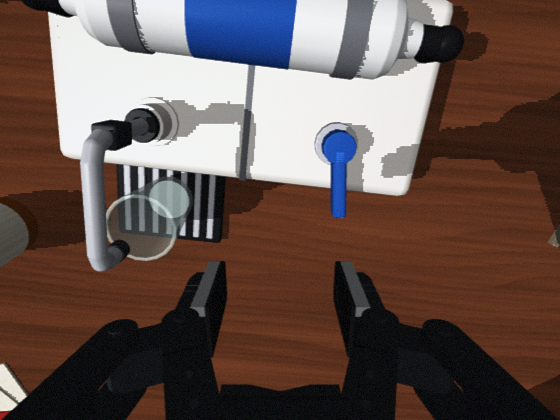

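Spout stands in the socket with its bend pointing to the front, outlet at about (120,250) over the glass; lever at (339,145)-(339,215). Now the lever, straddled with the fingers.

```bash
cat > lev.py <<'E'
from h import *
pv=np.array([.5863,.1555]); r=.044
def pose(a,z): return [*(pv-r*np.array([np.cos(a),np.sin(a)])),z]
E
python3 - <<'E'
from lev import *
a=.165
robot.move_pose(pose(a,.14),rotd(a)); robot.command_gripper(.03); robot.sleep(.2); b=st(n=8); np.save("b2.npy",b)
robot.move_straight(pose(a,.069),.1); print("down",(st()-b).round(1),readout.get_state()["finger_gap"],readout.get_state()["time_s"])
tq=readout.get_state()["torque"]
while a<1.60:
    a+=.12; robot.move_straight(pose(a,.069),.06,rotd(a)); f=st(n=3,dt=.01)-b
    print(round(a,3),f.round(1),"tan",(f[:2]@[-np.sin(a),np.cos(a)]).round(1))
    if np.hypot(*f[:2])>14: break
print(readout.get_state()["time_s"],readout.get_state()["eef_pos"])
E
```

```text
down [ 0.2  0.8 -0. ] 0.029760036463310532 36.95
0.285 [0.2 0.3 0.3] tan 0.2
0.405 [0.3 0.2 0.5] tan 0.0
0.525 [ 0.9  0.3 -0.1] tan -0.2
0.645 [0.  0.7 0.2] tan 0.5
0.765 [0.2 0.4 0.5] tan 0.2
0.885 [ 0.2 -0.  -0.4] tan -0.2
1.005 [-0.3  0.1  0.7] tan 0.3
1.125 [-0.3  0.2 -0. ] tan 0.4
1.245 [ 0.2  0.1 -0.2] tan -0.2
1.365 [-0.3  0.1  0.2] tan 0.3
1.485 [ 0.2  0.4 -0.3] tan -0.2
1.605 [-0.1 -0.1  0.2] tan 0.1
40.45 [0.58777394 0.11145151 0.06899874]
```

No contact force seen, so I'll look from above.

```bash
python3 - <<'E'
from lev import *
im,d,m=cam("wrist"); cv2.imwrite("pics/lv.png",im[:,:,::-1]); P=cloud(d,m);H=P[...,2];i=im.astype(int)
bl=(i[...,2]-i[...,0]>70)&(H>.078)&(H<.097)&(d>0)&(abs(P[...,0]-.56)<.09)&(abs(P[...,1]-.155)<.09)
Q=(P[bl][:,:2]*1000).astype(np.float32); print("lever",len(Q),Q.min(0),Q.max(0))
E
```

```text
lever 6386 [573.03625  93.59787] [599.8281  168.81967]
```

View pics/lv.png

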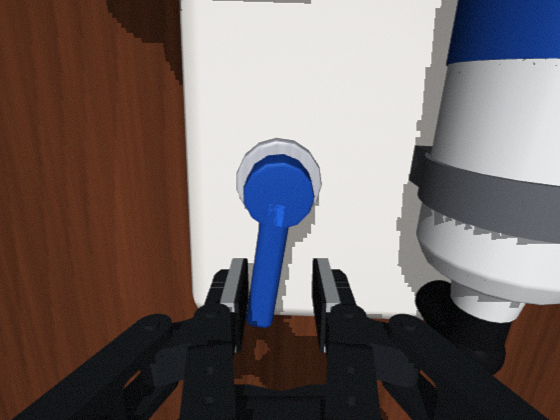

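The lever followed the left finger and lags by the slack, at about 1.43 rad. Continuing to the stop in small steps.

```bash
python3 - <<'E'
from lev import *
b=np.load("b2.npy"); a=1.605
while a<1.85:
    a+=.03; robot.move_straight(pose(a,.069),.03,rotd(a)); f=st(n=4,dt=.01)-b
    t=f[:2]@[-np.sin(a),np.cos(a)]; print(round(a,3),f.round(1),"tan",t.round(1))
    if np.hypot(*f[:2])>10: break
robot.sleep(.4); a-=.08
robot.move_straight(pose(a,.069),.05,rotd(a)); robot.move_straight(pose(a,.22),.15); robot.sleep(.3)
im,d,m=cam("wrist"); cv2.imwrite("pics/end.png",im[:,:,::-1]); P=cloud(d,m);H=P[...,2];i=im.astype(int)
bl=(i[...,2]-i[...,0]>70)&(H>.08)&(H<.095)&(d>0)&(abs(P[...,0]-.56)<.09)&(abs(P[...,1]-.155)<.09)
Q=(P[bl][:,:2]*1000).astype(np.float32); L=Q[Q[:,1]<138]; print("lever",len(Q),Q.min(0),Q.max(0),cv2.fitLine(L,cv2.DIST_L2,0,.01,.01).ravel())
l=cv2.fitLine(L,cv2.DIST_L2,0,.01,.01).ravel(); l=l*np.sign(-l[1]) if l[1]>0 else l; print("angle",np.arctan2(-l[1],-l[0])+.012)
im,d,m=cam("top"); cv2.imwrite("pics/top1.png",cv2.resize(im[140:280,90:470,::-1],None,fx=2.1,fy=2.1))
print(readout.get_state()["time_s"],st(),readout.get_state()["eef_pos"])
E
```

```text
1.635 [-1.3  0.6  0.7] tan 1.3
1.665 [-1.5  0.7  1. ] tan 1.5
1.695 [-1.3  0.7  0.5] tan 1.2
1.725 [-4.3  0.8  1.6] tan 4.1
1.755 [-9.7  1.9  4.2] tan 9.2
1.785 [-15.5   2.3   7.1] tan 14.7
lever 1619 [572.89545  93.92766] [599.71124 168.82843] [1.3674266e-02 9.9990648e-01 5.8572119e+02 1.1687372e+02]
angle 1.5691216
44.4083 [ 0.40828851 -0.03690713  0.19622222] [0.59218444 0.11186717 0.21992369]
```

View pics/top1.png

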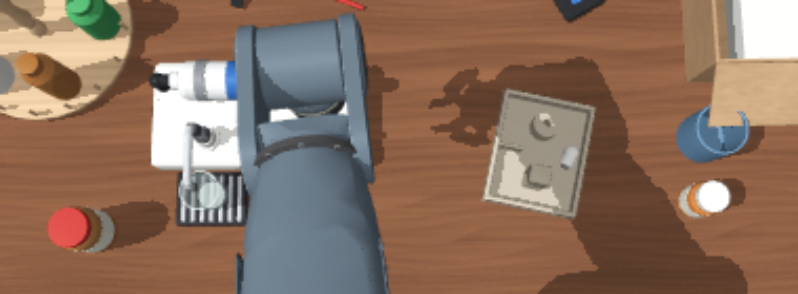

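The top view shows the spout in the socket at (195,150), the glass at (200,190), and the mug, jars and elbow where they were. The lever measures 1.57 rad and the gripper is clear.

```bash
python3 -c "
from h import *
robot.sign_off(); print(readout.get_state()['time_s'])"
```

```text
the job is handed in; nothing more can be done
the job is handed in; nothing more can be done
```

The spout is home in the filter socket, the tap lever is fully open, and I handed the job in at about 44 s of the 72 s allowed. The interface gives no verdict, so what follows is from my own readings.

- **Spout:** I pressed it in by feel. Seal drag was about 11 N. At the stop the force climbed to 24.5 N at the wrist with almost no further travel, so roughly 13 N was on the stop. I then eased off and let go. The image afterwards put the tip about 33 mm below the mouth, with the bend pointing to the filter's front and the outlet over the glass.
- **Tap lever:** I turned it only after the spout was home, pushing it until it met its stop. After I backed off, the camera measured it at 1.57 rad.
- **Odd reading:** For most of the lever's swing the wrist showed almost no force where I expected about 3 N. An image confirmed the lever was following the fingers, though lagging. The force rose clearly, to about 15 N, once it reached the stop.
- **At hand-in:** The gripper stood clear with wrist force near zero. By eye, the glass, mug, tablet jar, amber jar and elbow were where they started; I did not measure their positions.

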